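# Hang the washed chopping board on the twin pegs of its drying stand

## Task

Take the chopping board out of the dish rack and hang it up to dry on the board stand: both pegs through its two holes, pushed back until it lies against the two uprights, and left hanging there on its own. The pegs swivel and have been knocked askew, so feel them into the holes gently instead of forcing them, and leave the side plate in the rack and the two mugs as they are.

Things in the scene. Friction and masses are not known exactly. Their poses are not given: they have to be found in the camera images.
- board: Light cypress-wood chopping board, 220 wide, 160 high, 14 mm thick, 0.2 to 0.28 kg, standing upright in the dish rack on a long edge, its two holes at the top, with 1.5 mm play between the prongs. Origin: middle of the lower edge, mid-thickness; x normal to its faces, y along its width, z up. Both faces are alike: hang it either way round. Best grip: the middle of the top edge; 30 to 60 N holds it.
- hole_a (a point): Centre of one hanging hole at mid-thickness: round, 13 mm across, straight through the board, 75 mm to the board's +y side of its middle and 22 mm under its top edge.
- hole_b (a point): Centre of the other hanging hole, the same, 75 mm to the board's -y side.
- rack: Wire dish rack on a grey drip tray, 300 (x) by 280 (y) mm, fixed. Origin: centre of its underside. The board and a side plate stand in it with their faces normal to rack x, one at x = -66 mm, the other at +66 mm, on two wires 35 mm above the worktop, between wire prongs 105 mm high. Lift the board straight up 75 mm or more to clear the prongs.
- stand: Board drying stand, held to the worktop by suction feet: slate foot 130 (x) by 240 (y) by 24 mm; two 8 mm steel rods stand upright in it at x = +35, y = +75 and -75 mm, each bent to stand -x at the top into a peg. Origin: centre of its underside; x to the back, y left, z up. Nothing is between the uprights or above the pegs. Do not press on it with over 15 N. Home: the board's back on both uprights, hole centres at x = +24 mm.
- peg_left_root (a point): Where the peg at the stand's +y side meets its upright, on the upright's axis, 205 mm above the worktop; fixed in the stand, same axes. From here the peg, 8 mm thick, runs 64 mm towards -x to its flat-cut end, rising 4 mm. Its rod swivels stiffly about the upright (0.1 N m, 2 N at the tip) and is found turned by up to 0.18 rad either way, unmeasured: the tip lies up to 12 mm to one side.
- peg_right_root (a point): The same for the peg at the stand's -y side; the two swivel independently. A peg that is in a hole swivels along with the board. The board hangs with its hole centres about 2 mm under the pegs' centre line.
- side_plate: White side plate, 150 mm across, 12 mm thick, standing on edge in the other slot of the rack; origin at its centre. Leave it.
- mug_near: Black mug, 78 mm across, 95 mm high, standing between rack and stand on the robot's side; origin: centre of its underside. Leave it.
- mug_far: Black mug, the same, farther from the robot. Leave it.
There are look-alikes about, which are no part of the job. Leave any blue or pink look-alike of the board alone.

How it is judged (in metres and radians):
On the way, in this order (a step that is already met when the one before it is completed fails the run):
1. the board has been lifted clear out of the rack (height (world z) of board above 0.11 m and contact force between board and rack below 0.1 N), for 0.1 s.
2. both pegs have entered the two holes, at least 12 mm past their tips (((x of hole_a in the frame of stand between -0.018 and 0.03 m and y of hole_a in the frame of stand between 0.063 and 0.087 m and z of hole_a in the frame of stand between 0.19 and 0.222 m and x of hole_b in the frame of stand between -0.018 and 0.03 m and y of hole_b in the frame of stand between -0.087 and -0.063 m and z of hole_b in the frame of stand between 0.19 and 0.222 m) or (x of hole_b in the frame of stand between -0.018 and 0.03 m and y of hole_b in the frame of stand between 0.063 and 0.087 m and z of hole_b in the frame of stand between 0.19 and 0.222 m and x of hole_a in the frame of stand between -0.018 and 0.03 m and y of hole_a in the frame of stand between -0.087 and -0.063 m and z of hole_a in the frame of stand between 0.19 and 0.222 m))), for 0.1 s.
At the end, for the whole second after the job is handed in: The board hangs free, at rest, a peg through each hole, back against the uprights (hole centres at most 17 mm in front of their axes; 11 is touching), hole centres within 6 mm sideways of the uprights and 196 to 209 mm above the worktop, upright within 0.15 rad (((x of hole_a in the frame of stand between 0.018 and 0.03 m and y of hole_a in the frame of stand between 0.069 and 0.081 m and z of hole_a in the frame of stand between 0.196 and 0.209 m and x of hole_b in the frame of stand between 0.018 and 0.03 m and y of hole_b in the frame of stand between -0.081 and -0.069 m and z of hole_b in the frame of stand between 0.196 and 0.209 m) or (x of hole_b in the frame of stand between 0.018 and 0.03 m and y of hole_b in the frame of stand between 0.069 and 0.081 m and z of hole_b in the frame of stand between 0.196 and 0.209 m and x of hole_a in the frame of stand between 0.018 and 0.03 m and y of hole_a in the frame of stand between -0.081 and -0.069 m and z of hole_a in the frame of stand between 0.196 and 0.209 m)) and angle between board's own z axis and vertical below 0.15 rad and linear speed of board below 0.01 m/s and angular speed of board below 0.05 rad/s and contact force between board and the fingers below 0.1 N and contact force between board and rack below 0.1 N).
It fails at once if the board or the robot presses on the stand or its pegs harder than 18 N (knocked, forced or dropped on) (contact force between any of board, the arm, the fingers and stand above 18 N).
It fails at once if the side plate is knocked out of its place (30 mm) (distance of side_plate from where it was at the start of the episode above 0.03 m).
It fails at once if a mug is pushed more than 30 mm or tipped (distance of any of mug_near, mug_far from where it was at the start of the episode above 0.03 m or angle between any of mug_near, mug_far's own z axis and vertical above 0.3 rad).
It also fails if it takes over 70 s, if anything falls off the work surface, if the arm or the gripper's body presses on something with over 40 N, if the wrist force passes 120 N, or if a joint passes its speed limit or range.

## Robot

A 6-joint arm with a two-finger parallel gripper is mounted at the origin on the work surface. World frame = base frame: x ahead of the robot, y to its left, z up, the work surface at z = 0. Lengths are in m, angles in degrees, forces in N, time in s.
With the tool pointing down it reaches from about 0.4 to 0.825 m from the base axis. Payload 7 kg.
Tool frame: the origin (TCP) lies on the centre line of the jaws, within the pads' length; the fingertips stand 11 mm ahead of it and the grasp point (between the pads) lies 8 mm behind it; z points along the fingers, y is the line along which they close (so a half turn about z gives the same grasp; the last joint's range is limited). The gripper opens to 88 mm and grips with 3 to 60 N. Pads are 19 mm wide; open, the fingers measure 130 mm over their backs; the gripper's body (78 mm by 193 mm) begins 47 mm behind the grasp point.
Start: joints at [-56.201, 20.546, 0.682, 0, -70.136, -16.507], TCP at [0.201, -0.644, 0.238] pointing down, gripper open.
Joint ranges: [-176.03, 176.03], [-82.01, 121.73], [-58.28, 71.71], [-173.87, 95.51], [-174.79, -0.11], [-173.66, 173.66]. Speed limits (degrees/s): [136.94, 136.94, 172.46, 180, 180, 180].

## Interface

Orientations are given as [roll, pitch, yaw] about the fixed x, y, z axes, in that order (R = Rz(yaw) Ry(pitch) Rx(roll)).
In Python, from plant import r, capture, camera_model, job gives the robot as it stands.
- The arm moves only by the tool drive_tool, never from a script. Its argument "increments" is a list that holds one entry, the list of rows, each a list of 5 numbers: the gripper's target within -1 to 1 (fully open at 1, half-way at 0, shut at -1), then the shift along the tool's x, y, z scaled (see below), then the turn about the tool's z scaled (see below). In form: [[[gripper, tx, ty, tz, roll], ...]]. A call has 1 to 5 rows; each row is the pose to reach, as a shift and turn from the pose commanded when the call began, along the tool's axes at that moment, turning the shorter way round; what a row does not reach only later rows make up. The controller multiplies each number of a shift by 120 mm and each number of a turn by 360 degrees. A row lasts 1/8 s, in which the tool goes at most 62.5 mm and 10.7 degrees, less where a joint would pass 70% of its speed; a pose out of reach is approached as far as the arm can. A call with a number of a shift or a turn outside -1 to 1 is refused whole. A call with a gripper value outside its range is refused whole. The fingers move at their own pace and stop on an object; "squeeze" is the grip in N (left out, the last holds). Time passes only in rows, so rows that repeat a pose let the fingers close. It gives the time, the measured TCP pose, the force, the opening and the grip force at its end, in the units of the state.
- r.get_state(): the state, without advancing time (a new reading comes with each control period).
- capture(name): name is "scene" or "top" or "wrist"; returns the picture (400x640x3 uint8, red, green, blue); there is no depth.
- camera_model(name): a dict with "camera_matrix" (3x3 intrinsics, pixels), "rvec" (rotation vector, rad) and "tvec" (3), from world to camera coordinates, as OpenCV has them. Camera axes: x right, y down, z forward; pixel columns grow to the right and rows downward; lengths in m; the calibration is good to about 2 mm. A picture is of the moment at which its call begins: read the wrist's pose just before it. camera_model takes no time and is no camera call; for the wrist camera it gives the pose at the moment of the call.
- job.close_job(): hands the job in; it is judged then, once.
The state is a dict: "time_s": time; "joints": joint angles; "qd": joint speeds; "joint_torque": joint torques, N m; "tcp_pos": TCP position; "eef_rot": TCP orientation; "contact_force": force on the tool from outside, world axes, zero at the start; "moment": the same for the moment, N m; "gripper_width": finger opening in m; "gripper_force": force on a finger pad.
Only numpy, scipy, OpenCV 4.12 (cv2) and the standard library are available. Lean on these libraries where they do the work, as an engineer would, in place of code of your own. Each camera call takes 0.05 s, during which the arm holds its last target. There are 200 camera calls.

## Working session

There is one attempt and no reset: what is moved stays moved. The work goes in short steps, Python scripts to look and compute and a tool call to move; the robot and the scene stay as the last step left them, time stands still between calls to the robot, and variables do not carry over. Pictures are saved under pics/ and viewed, at most 10 in all, crops included, and the job is handed in when it is done.

Besides the shell and the picture viewer there is one more tool, called after "Call:" as name(argument=value, ...) on one line, values as JSON. drive_tool: Moves the arm, as the interface text tells. Its arguments: {"type":"object","properties":{"increments":{"type":"array"},"squeeze":{"type":"number"}},"required":["increments"]}

```bash
ls; mkdir -p pics; python3 - <<'E'
from plant import r,capture,camera_model
import cv2
s=r.get_state(); print(s)
for n in("scene","top"):
    cv2.imwrite(f"pics/{n}0.png",capture(n)[:,:,::-1]); m=camera_model(n); print(n,m)
E
```

```text
pics
{'time_s': 0.0, 'joints': array([-5.62023736e+01,  2.05898547e+01,  6.31789593e-01, -2.06282152e-02,
       -7.01349613e+01, -1.65074727e+01]), 'qd': array([-0.04816508, -0.06538381, -0.0257078 , -0.05473635,  0.04142168,
       -0.0506238 ]), 'joint_torque': array([-1.25665880e-03, -5.82719100e+01,  2.93058980e+01,  6.99707687e+00,
        7.01944882e-03, -2.02169063e-04]), 'tcp_pos': array([ 0.20045358, -0.64403943,  0.23662384]), 'eef_rot': array([ 1.79905297e+02, -7.84273246e-03, -1.62716865e+02]), 'contact_force': array([-0.18920042,  0.16669496, -0.10531198]), 'moment': array([-0.01638948,  0.03135714, -0.02665323]), 'gripper_force': 0.0, 'gripper_width': 0.08779857656549918}
scene {'camera_matrix': array([[445.41344824,   0.        , 315.29954272],
       [  0.        , 445.41344824, 196.58398171],
       [  0.        ,   0.        ,   1.        ]]), 'rvec': array([ 1.68240616,  2.20074044, -0.58854408]), 'tvec': array([ 0.02157664, -0.36196258,  1.64880634])}
top {'camera_matrix': array([[456.03518537,   0.        , 325.65462077],
       [  0.        , 456.03518537, 198.47842822],
       [  0.        ,   0.        ,   1.        ]]), 'rvec': array([ 2.08555215, -2.13289235,  0.18333369]), 'tvec': array([0.15220626, 0.4953768 , 1.5783222 ])}
```

View pics/scene0.png

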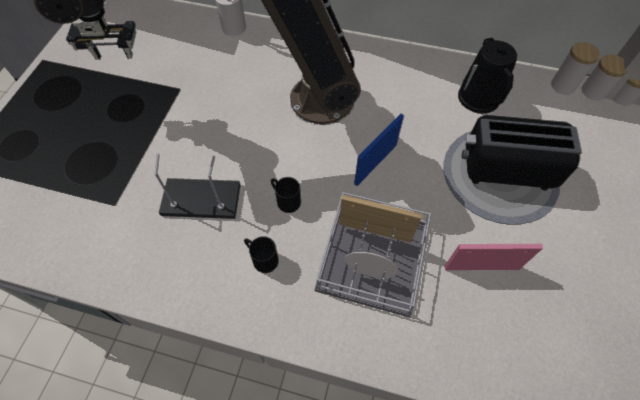

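View pics/top0.png

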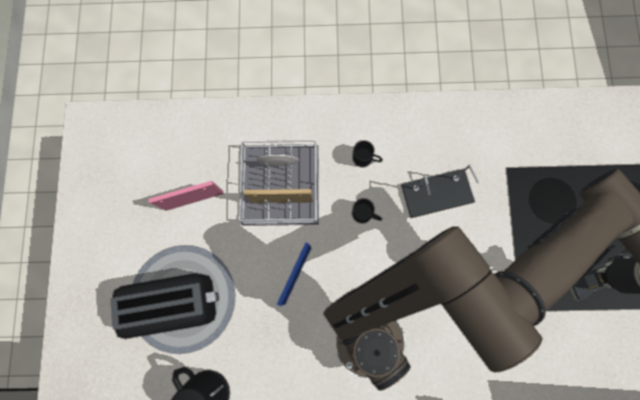

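Candidates for the board are the wooden one in the rack (scene 380,217 / top 277,196), the blue one (scene 380,150) and the pink one (scene 493,257). I choose the wooden one. The stand is at scene (200,198), with its pegs towards the robot, and the mugs are at scene (288,194) and (263,254).

```bash
cat > h.py <<'E'
import numpy as np,cv2
from plant import r,capture,camera_model
def cam(m):
    R=cv2.Rodrigues(np.array(m["rvec"],float))[0]; t=np.array(m["tvec"],float).ravel(); return np.array(m["camera_matrix"]),R,t
def ray(m,uv):
    K,R,t=cam(m); d=R.T@np.linalg.solve(K,[uv[0],uv[1],1]); return -R.T@t,d
def onz(m,uv,z):
    c,d=ray(m,uv); return c+d*(z-c[2])/d[2]
def proj(m,P):
    K,R,t=cam(m); return cv2.projectPoints(np.array(P,float).reshape(-1,3),np.array(m["rvec"],float),np.array(m["tvec"],float),K,None)[0][:,0]
def tri(ms,uvs):
    A=np.zeros((3,3));b=np.zeros(3)
    for m,u in zip(ms,uvs):
        c,d=ray(m,u);d/=np.linalg.norm(d);P=np.eye(3)-np.outer(d,d);A+=P;b+=P@c
    return np.linalg.solve(A,b)
E
python3 - <<'E'
from h import *
np.set_printoptions(precision=4,suppress=True)
I=cv2.imread("pics/top0.png");S=cv2.imread("pics/scene0.png")
mt,ms=camera_model("top"),camera_model("scene"); 
for m in(mt,ms): print("cam",ray(m,(320,200)))
def big(mask,box):
    k=np.zeros_like(mask);x0,y0,x1,y1=box;k[y0:y1,x0:x1]=mask[y0:y1,x0:x1]
    c=max(cv2.findContours(k,cv2.RETR_EXTERNAL,cv2.CHAIN_APPROX_NONE)[0],key=cv2.contourArea);return c
H=cv2.cvtColor(I,cv2.COLOR_BGR2HSV);HS=cv2.cvtColor(S,cv2.COLOR_BGR2HSV)
c=big(cv2.inRange(H,(10,70,80),(30,255,255)),(230,130,325,230)); rc=cv2.minAreaRect(c);bt=cv2.boxPoints(rc);print("wood top",rc,bt)
for p in bt: print(onz(mt,p,.195))
c=big(cv2.inRange(HS,(10,60,60),(30,255,255)),(310,180,440,320)); a=cv2.boxPoints(cv2.minAreaRect(c));print("wood scene",a)
for p in a: print(onz(ms,p,.195))
for n,im,m,b in(("top",I,mt,(395,160,480,222)),("scene",S,ms,(150,170,250,225))):
    g=im.max(2); c=big(cv2.inRange(g,0,75),b);rc=cv2.minAreaRect(c);print("foot",n,rc)
    for p in cv2.boxPoints(rc): print(p,onz(m,p,.024))
    print("centre",onz(m,rc[0],.024))
v=np.vstack([cv2.resize(I[140:230,365:485],(800,600),interpolation=cv2.INTER_CUBIC)[:,:]]);v2=cv2.resize(S[140:230,135:255],(800,600),interpolation=cv2.INTER_CUBIC)
cv2.imwrite("pics/stand.png",cv2.resize(np.vstack([v,v2]),(400,600)))
E
```

```text
cam (array([0.1831, 0.1097, 1.6475]), array([ 0.1908,  0.0317, -0.9812]))
cam (array([1.0969, 0.2827, 1.2518]), array([-0.4742, -0.1224, -0.872 ]))
wood top ((277.5, 195.0), (12.0, 67.0), 90.0) [[244. 189.]
 [311. 189.]
 [311. 201.]
 [244. 201.]]
[0.5083 0.405  0.195 ]
[0.5028 0.1854 0.195 ]
[0.4629 0.1859 0.195 ]
[0.4683 0.4044 0.195 ]
wood scene [[335.2339 223.6794]
 [342.4767 194.0499]
 [421.8663 213.4562]
 [414.6235 243.0858]]
[0.5809 0.1917 0.195 ]
[0.488 0.189 0.195]
[0.4909 0.4077 0.195 ]
[0.5815 0.4025 0.195 ]
foot top ((436.94122314453125, 192.7646942138672), (33.46991729736328, 65.484619140625), 75.96376037597656)
[401.1177 184.4706] [ 0.5489 -0.1339  0.024 ]
[464.6471 168.5882] [ 0.6024 -0.368   0.024 ]
[472.7648 201.0588] [ 0.4813 -0.3875  0.024 ]
[409.2354 216.9412] [ 0.429  -0.1567  0.024 ]
centre [ 0.5149 -0.2614  0.024 ]
foot scene ((199.52439880371094, 198.3663330078125), (79.9408950805664, 37.58759307861328), 2.2025980949401855)
[158.8612 215.61  ] [ 0.6135 -0.3583  0.024 ]
[160.3058 178.0502] [ 0.4858 -0.4132  0.024 ]
[240.1876 181.1226] [ 0.4289 -0.1576  0.024 ]
[238.743  218.6824] [ 0.5587 -0.115   0.024 ]
centre [ 0.5232 -0.2601  0.024 ]
```

```bash
python3 - <<'E'
from h import *
m=camera_model("wrist");c,d=ray(m,(320,200));K,R,t=cam(m);print(c,d,K[0,0],R.T); s=r.get_state();print(s["tcp_pos"],s["eef_rot"])
from scipy.spatial.transform import Rotation as Ro
T=Ro.from_euler("xyz",s["eef_rot"],degrees=True).as_matrix();print("cam in tool",T.T@(c-s["tcp_pos"]),T.T@d);print(T)
E
```

```text
[ 0.1266003  -0.66762585  0.38403587] [ 0.27105241  0.09212002 -0.95816883] 302.95001330223164 [[-0.29711646  0.91577118  0.27034228]
 [ 0.95484004  0.28450871  0.08564632]
 [ 0.0015177   0.28358056 -0.95894721]]
[ 0.20048256 -0.64411053  0.23673845] [ 1.79915929e+02 -7.87020665e-03 -1.62714711e+02]
cam in tool [ 0.07755286 -0.00028457 -0.14728735] [-0.28631411  0.006016    0.95813937]
[[-9.54837109e-01 -2.97129220e-01 -5.67139048e-04]
 [-2.97129730e-01  9.54836150e-01  1.36022922e-03]
 [ 1.37361018e-04  1.46731121e-03 -9.99998914e-01]]
```

View pics/stand.png

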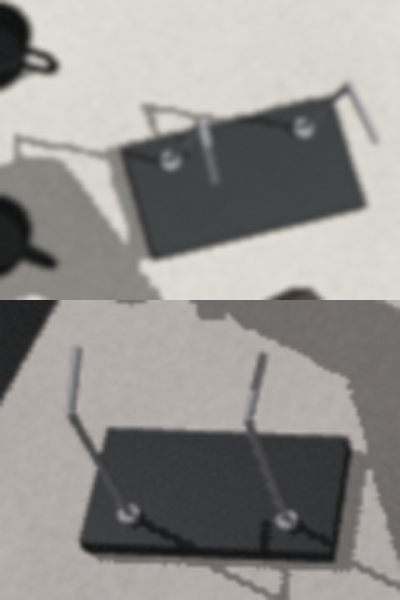

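The top crop shows the peg roots at top-image (425.9,176.6) and (469.4,166.1), with tips at (429.5,194.9) and (477.5,182.3). In the scene image the roots are at (209.7,176.9) and (156.3,174.5), with tips at (213.9,156.2) and (158.1,154.4). The pegs point towards the robot.

Call:
drive_tool(increments=[[[1,-0.825,0.67,-0.97,0],[1,-0.825,0.67,-0.97,0],[1,-0.825,0.67,-0.97,0],[1,-0.825,0.67,-0.97,0]]])

```text
time_s: 0.6
tcp_pos: [0.2729, -0.5375, 0.3576]
eef_rot: [-179.7, 0.1, -162.6]
contact_force: [0.1, -0.9, 0.3]
gripper_width: 0.0875
gripper_force: 0.0
```

```bash
python3 - <<'E'
from h import *
np.set_printoptions(precision=4,suppress=True)
M=[camera_model("top"),camera_model("scene")]
for n,a,b in(("rootL",(425.9,176.6),(209.7,176.9)),("rootR",(469.4,166.1),(156.3,174.5)),("tipL",(429.5,194.9),(213.9,156.2)),("tipR",(477.5,182.3),(158.1,154.4)),("baseL",(416.3,187.7),(221.1,205.4)),("baseR",(456.2,178.1),(173.7,203.9))): print(n,tri(M,(a,b)))
E
```

```text
rootL [ 0.5329 -0.1863  0.1974]
rootR [ 0.5649 -0.3315  0.1984]
tipL [ 0.4704 -0.1938  0.2086]
tipR [ 0.5073 -0.3491  0.2106]
baseL [ 0.5331 -0.1843  0.0316]
baseR [ 0.5656 -0.3311  0.0287]
```

Call:
drive_tool(increments=[[[1,-0.825,0.67,0,0],[1,-0.825,0.67,0,0],[1,-0.825,0.67,0,0],[1,-0.825,0.67,0,0]]])

```text
time_s: 1.1
tcp_pos: [0.3419, -0.432, 0.3534]
eef_rot: [180.0, -0.0, -162.6]
contact_force: [-0.0, 0.6, 0.2]
gripper_width: 0.0871
gripper_force: 0.0
```

Call:
drive_tool(increments=[[[1,-0.825,0.67,0,0],[1,-0.825,0.67,0,0],[1,-0.825,0.67,0,0],[1,-0.825,0.67,0,0]]])

```text
time_s: 1.6
tcp_pos: [0.4122, -0.3267, 0.3535]
eef_rot: [180.0, -0.1, -162.7]
contact_force: [-0.5, -0.4, 0.8]
gripper_width: 0.0877
gripper_force: 0.0
```

Call:
drive_tool(increments=[[[1,-0.825,0.67,0,0],[1,-0.825,0.67,0,0],[1,-0.825,0.67,0,0],[1,-0.825,0.67,0,0]]])

```text
time_s: 2.1
tcp_pos: [0.4827, -0.2209, 0.3536]
eef_rot: [180.0, -0.1, -162.8]
contact_force: [-0.1, 0.2, -0.4]
gripper_width: 0.0874
gripper_force: 0.0
```

Call:
drive_tool(increments=[[[1,0,0,0,-0.1186],[1,0,0,0,-0.1186],[1,0,0,0,-0.1186],[1,0,0,0,-0.1186],[1,0,0,0,-0.1186]]])

```text
time_s: 2.72
tcp_pos: [0.4822, -0.2216, 0.354]
eef_rot: [-180.0, -0.0, -120.2]
contact_force: [-0.1, 0.2, 0.4]
gripper_width: 0.0874
gripper_force: 0.0
```

Call:
drive_tool(increments=[[[1,0,0,0,-0.1186],[1,0,0,0,-0.1186],[1,0,0,0,-0.1186],[1,0,0,0,-0.1186],[1,0,0,0,-0.1186]]])

```text
time_s: 3.35
tcp_pos: [0.4826, -0.2207, 0.354]
eef_rot: [180.0, -0.0, -77.7]
contact_force: [0.3, -0.4, 0.1]
gripper_width: 0.0878
gripper_force: 0.0
```

```bash
python3 - <<'E'
from h import *
m=camera_model("wrist");cv2.imwrite("pics/wr1.png",capture("wrist")[:,:,::-1])
np.save("wr1.npy",m,allow_pickle=True)
print(r.get_state()["tcp_pos"],r.get_state()["eef_rot"],r.get_state()["time_s"],r.get_state()["joints"])
print(proj(m,[[ 0.5329,-0.1863,.205],[ 0.5649,-0.3315,.205],[ 0.4704,-0.1938,.209],[ 0.5073,-0.3491,.209]]))
E
```

```text
[ 0.48270072 -0.2205228   0.35396029] [ 1.79993618e+02 -2.02338208e-03 -7.77893454e+01] 3.4 [-3.36340744e+00  3.61068439e+00 -6.10249600e+00  3.71579618e-03
 -8.02924242e+01  1.55734352e+01]
[[262.67779625 210.60723552]
 [253.69086382  52.58361638]
 [323.46984939 217.41637001]
 [321.02165097  45.60304074]]
```

View pics/wr1.png

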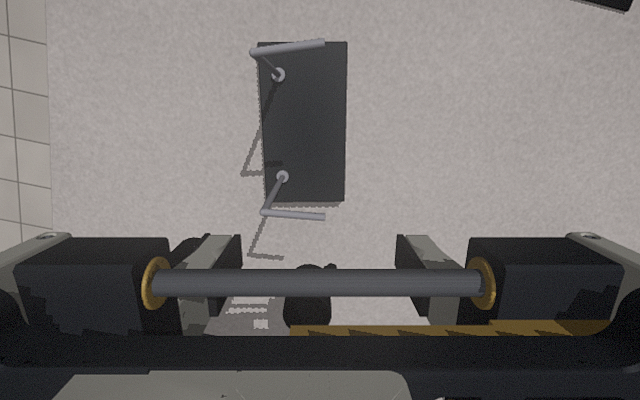

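The wrist view shows the right peg from root (252,52) to tip (324,43) and the left peg from root (264,212) to tip (324,216). Both match the triangulation. Next is one zoomed crop of the pegs.

```bash
python3 - <<'E'
from h import *
I=cv2.imread("pics/wr1.png")
z=lambda a:cv2.resize(a,None,fx=6,fy=6,interpolation=cv2.INTER_CUBIC)
v=np.vstack([z(I[32:80,235:355]),z(I[172:224,235:355])]);cv2.imwrite("pics/zoom.png",v);print(v.shape)
E
```

```text
(600, 720, 3)
```

View pics/zoom.png

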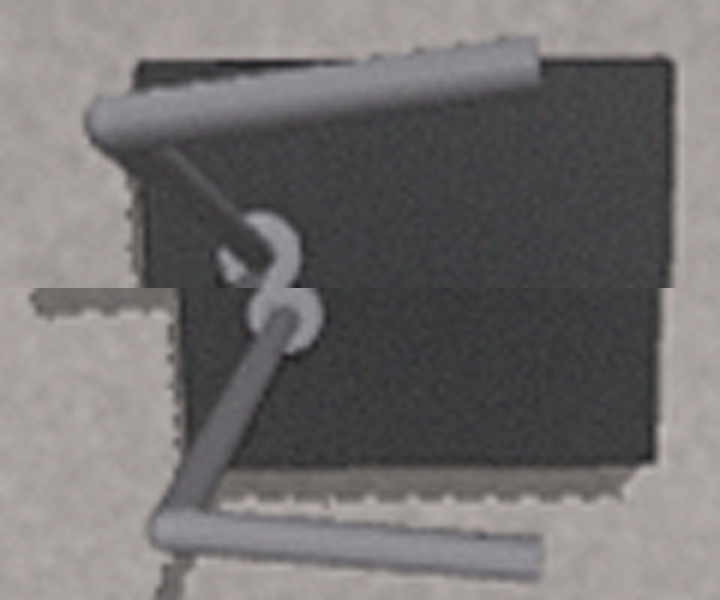

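```bash
python3 - <<'E'
from h import *
np.set_printoptions(precision=4,suppress=True)
m=np.load("wr1.npy",allow_pickle=True).item()
uv=dict(rL=(263.7,212.2),tL=(325.3,217.),rR=(253.3,52.3),tR=(324.8,42.2))
P={k:onz(m,v,.205 if k[0]=='r' else .209) for k,v in uv.items()}
for k,v in P.items(): print(k,v)
d=P['rL']-P['rR'];yaw=np.degrees(np.arctan2(-d[0],d[1]));print("dist",np.linalg.norm(d),"yaw",yaw)
for s in'LR':
    e=P['r'+s]-P['t'+s];print(s,np.linalg.norm(e),np.degrees(np.arctan2(e[1],e[0]))-yaw)
# board top edge line
for n,f,lo in(("top","top0",(10,70,80)),("scene","scene0",(10,60,60))):
    H=cv2.cvtColor(cv2.imread(f"pics/{f}.png"),cv2.COLOR_BGR2HSV);k=cv2.inRange(H,lo,(30,255,255))
    x0,x1=(248,308) if n=="top" else (346,418)
    y0,y1=(180,215) if n=="top" else (185,260)
    pts=[]
    for x in range(x0,x1):
        ys=np.where(k[y0:y1,x])[0]
        if len(ys):pts.append((x,y0+ys[0]-.5))
    pts=np.array(pts);c=np.polyfit(*pts.T,1);M=camera_model(n)
    for _ in range(2): 
        res=pts[:,1]-np.polyval(c,pts[:,0]);q=pts[abs(res)<1.2];c=np.polyfit(*q.T,1)
    a,b=[onz(M,(x,np.polyval(c,x)),.195) for x in(x0,x1)];e=a-b if a[1]>b[1] else b-a;print(n,a,b,"yaw",np.degrees(np.arctan2(-e[0],e[1])))
E
```

```text
rL [ 0.5316 -0.1848  0.205 ]
tL [ 0.4687 -0.1946  0.209 ]
rR [ 0.5653 -0.3317  0.205 ]
tR [ 0.5047 -0.3524  0.209 ]
dist 0.15065826606192315 yaw 12.92162957083491
L 0.0638071300904605 -4.041440146985229
R 0.06420260551789624 5.999047728263513
top [0.5059 0.3918 0.195 ] [0.5023 0.1952 0.195 ] yaw -1.0599549209073287
scene [0.488  0.1989 0.195 ] [0.4918 0.3975 0.195 ] yaw -1.1007827711077014
```

Call:
drive_tool(increments=[[[1,-0.837,-0.208,0,0],[1,-0.837,-0.208,0,0],[1,-0.837,-0.208,0,0]]])

```text
time_s: 3.78
tcp_pos: [0.4854, -0.1147, 0.3543]
eef_rot: [-180.0, 0.0, -77.5]
contact_force: [-0.2, -0.4, 0.9]
gripper_width: 0.0876
gripper_force: 0.0
```

Call:
drive_tool(increments=[[[1,-0.837,-0.208,0,0],[1,-0.837,-0.208,0,0],[1,-0.837,-0.208,0,0]]])

```text
time_s: 4.15
tcp_pos: [0.4879, -0.0116, 0.354]
eef_rot: [-180.0, 0.0, -77.4]
contact_force: [-0.8, -0.3, -0.4]
gripper_width: 0.088
gripper_force: 0.0
```

Call:
drive_tool(increments=[[[1,-0.837,-0.208,0,0],[1,-0.837,-0.208,0,0],[1,-0.837,-0.208,0,0]]])

```text
time_s: 4.53
tcp_pos: [0.4904, 0.0915, 0.3536]
eef_rot: [180.0, -0.0, -77.4]
contact_force: [-0.7, -1.2, -0.5]
gripper_width: 0.0878
gripper_force: 0.0
```

Call:
drive_tool(increments=[[[1,-0.837,-0.208,0,0],[1,-0.837,-0.208,0,0],[1,-0.837,-0.208,0,0]]])

```text
time_s: 4.9
tcp_pos: [0.4929, 0.1948, 0.3533]
eef_rot: [179.9, -0.0, -77.4]
contact_force: [0.2, -0.3, -0.2]
gripper_width: 0.0874
gripper_force: 0.0
```

Call:
drive_tool(increments=[[[1,-0.837,-0.208,0,0.0375],[1,-0.837,-0.208,0,0.0375],[1,-0.837,-0.208,0,0.0375],[1,-0.837,-0.208,0,0.0375]]])

```text
time_s: 5.4
tcp_pos: [0.4951, 0.2961, 0.3539]
eef_rot: [180.0, -0.0, -90.9]
contact_force: [-0.1, 0.2, -0.4]
gripper_width: 0.0876
gripper_force: 0.0
```

```bash
python3 - <<'E'
from h import *
m=camera_model("wrist");I=np.ascontiguousarray(capture("wrist")[:,:,::-1])
s=r.get_state();print(s["tcp_pos"],s["eef_rot"],s["time_s"])
for p in proj(m,[[.497-.007,.187,.195],[.497+.007,.187,.195]]): cv2.circle(I,tuple(map(int,p.round())),3,(0,0,255),1);print(p)
cv2.imwrite("pics/wr2.png",I);np.save("wr2.npy",m,allow_pickle=True)
E
```

```text
[0.49509011 0.29597216 0.35411881] [-1.79995402e+02 -1.29927080e-02 -9.09289970e+01] 5.45
[321.0323522   74.24809349]
[306.13728247  74.50578564]
```

View pics/wr2.png

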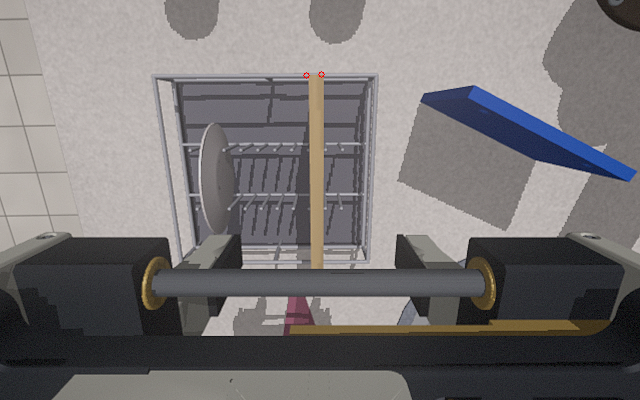

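The close wrist view confirms it is the light wooden board, in the rack slot opposite the white plate. Its top edge runs from (317,77) to (317,265) and is centred under the jaws.

```bash
cat >> h.py <<'E'
def edge(I,m,rows,z,lo=(10,60,80),c=(290,345)):
    k=cv2.inRange(cv2.cvtColor(I,cv2.COLOR_BGR2HSV),lo,(30,255,255));o=[]
    for v in rows:
        x=np.where(k[v,c[0]:c[1]])[0]
        if len(x): o.append((v,c[0]+x[0]-.5,c[0]+x[-1]+.5,onz(m,(c[0]+(x[0]+x[-1])/2,v),z)))
    return o
E
python3 - <<'E'
from h import *
I=cv2.imread("pics/wr2.png");m=np.load("wr2.npy",allow_pickle=True).item()
o=edge(I,m,range(80,255,6),.195);
for q in o[::7]:print(q)
P=np.array([q[3] for q in o]);c=np.polyfit(P[:,1],P[:,0],1);print("yaw",np.degrees(np.arctan(-c[0])),"x at .297",np.polyval(c,.297))
k=cv2.inRange(cv2.cvtColor(I,cv2.COLOR_BGR2HSV),(10,60,80),(30,255,255));ys=[v for v in range(60,100) if k[v,312:322].sum()>5*255];print(ys[0],onz(m,(317,ys[0]-.5),.195))
E
```

```text
(80, np.float64(308.5), np.float64(323.5), array([0.49481932, 0.19197208, 0.195     ]))
(122, np.float64(308.5), np.float64(323.5), array([0.49551605, 0.23042693, 0.195     ]))
(164, np.float64(309.5), np.float64(323.5), array([0.49575844, 0.27193062, 0.195     ]))
(206, np.float64(309.5), np.float64(323.5), array([0.49655119, 0.3168426 , 0.195     ]))
(248, np.float64(310.5), np.float64(322.5), array([0.49741201, 0.36561072, 0.195     ]))
yaw -0.8399244149441405 x at .297 0.4964247401343017
75 [0.49379214 0.18715911 0.195     ]
```

Call:
drive_tool(increments=[[[1,0,0,0.4,0],[1,0,0,0.745,0],[1,0,0,0.745,0],[1,0,0,0.745,0]]])

```text
time_s: 5.95
tcp_pos: [0.4957, 0.2973, 0.2668]
eef_rot: [-179.9, 0.1, -90.9]
contact_force: [0.2, 0.5, 1.3]
gripper_width: 0.0875
gripper_force: 0.0
```

Call:
drive_tool(increments=[[[1,0,0,0.4,0],[1,0,0,0.745,0],[1,0,0,0.745,0],[1,0,0,0.745,0]]])

```text
time_s: 6.45
tcp_pos: [0.4961, 0.2987, 0.1781]
eef_rot: [-179.8, 0.1, -90.8]
contact_force: [-0.2, 0.5, 0.7]
gripper_width: 0.0875
gripper_force: 0.0
```

Call:
drive_tool(increments=[[[-1,0,0,0,0],[-1,0,0,0,0],[-1,0,0,0,0],[-1,0,0,0,0],[-1,0,0,0,0]]], squeeze=45)

```text
time_s: 7.08
tcp_pos: [0.4946, 0.2976, 0.1751]
eef_rot: [180.0, -0.0, -90.8]
contact_force: [0.6, -0.0, -0.8]
gripper_width: 0.043
gripper_force: 0.0
```

Call:
drive_tool(increments=[[[-1,0,0,0,0],[-1,0,0,0,0],[-1,0,0,0,0],[-1,0,0,0,0],[-1,0,0,0,0]]], squeeze=45)

```text
time_s: 7.7
tcp_pos: [0.4949, 0.2977, 0.1752]
eef_rot: [-180.0, 0.0, -90.8]
contact_force: [3.0, -0.8, -2.2]
gripper_width: 0.0136
gripper_force: 44.9
```

Call:
drive_tool(increments=[[[-1,0,0,-0.15,0],[-1,0,0,-0.4,0],[-1,0,0,-0.7,0],[-1,0,0,-1,0],[-1,0,0,-1,0]]])

```text
time_s: 8.32
tcp_pos: [0.4952, 0.2984, 0.2979]
eef_rot: [-179.8, 0.2, -90.8]
contact_force: [-0.6, -0.0, -2.7]
gripper_width: 0.0138
gripper_force: 44.9
```

Call:
drive_tool(increments=[[[-1,0,0,-0.1,0],[-1,0,0,-0.1,0],[-1,0,0,-0.1,0]]])

```text
time_s: 8.7
tcp_pos: [0.4943, 0.2975, 0.3063]
eef_rot: [179.9, -0.1, -90.8]
contact_force: [-0.5, 0.3, -2.1]
gripper_width: 0.0136
gripper_force: 44.9
```

```bash
python3 - <<'E'
from h import *
np.set_printoptions(precision=4,suppress=True)
m=camera_model("wrist");I=np.ascontiguousarray(capture("wrist")[:,:,::-1]);cv2.imwrite("pics/wr3.png",I)
s=r.get_state();print(s["tcp_pos"],s["eef_rot"],s["time_s"],s["contact_force"],s["moment"],s["gripper_width"])
z=s["tcp_pos"][2]+.02
o=edge(I,m,range(0,280,8),z)
for q in o:print(q)
print(proj(m,[[.496,.1872,z]]))
E
```

```text
[0.4943 0.2975 0.3062] [179.9321  -0.0545 -90.8187] 8.75 [-0.7036  0.0137 -2.3323] [ 0.0372  0.1272 -0.0108] 0.013611422881221294
(16, np.float64(309.5), np.float64(336.5), array([0.4902, 0.1869, 0.3262]))
(24, np.float64(299.5), np.float64(336.5), array([0.4921, 0.1896, 0.3262]))
(32, np.float64(300.5), np.float64(336.5), array([0.4919, 0.1923, 0.3262]))
(40, np.float64(300.5), np.float64(336.5), array([0.492 , 0.195 , 0.3262]))
(48, np.float64(300.5), np.float64(336.5), array([0.492 , 0.1977, 0.3262]))
(56, np.float64(300.5), np.float64(336.5), array([0.4921, 0.2005, 0.3262]))
(64, np.float64(300.5), np.float64(335.5), array([0.4923, 0.2034, 0.3262]))
(72, np.float64(300.5), np.float64(336.5), array([0.4921, 0.2063, 0.3262]))
(80, np.float64(300.5), np.float64(336.5), array([0.4922, 0.2092, 0.3262]))
(88, np.float64(300.5), np.float64(335.5), array([0.4924, 0.2121, 0.3262]))
(96, np.float64(300.5), np.float64(336.5), array([0.4923, 0.2151, 0.3262]))
(104, np.float64(300.5), np.float64(335.5), array([0.4925, 0.2182, 0.3262]))
(112, np.float64(301.5), np.float64(335.5), array([0.4923
[... 804 characters left out ...]
64(302.5), np.float64(334.5), array([0.4929, 0.2584, 0.3262]))
(208, np.float64(302.5), np.float64(334.5), array([0.4929, 0.262 , 0.3262]))
(216, np.float64(302.5), np.float64(334.5), array([0.493 , 0.2658, 0.3262]))
(224, np.float64(302.5), np.float64(334.5), array([0.493 , 0.2696, 0.3262]))
(232, np.float64(302.5), np.float64(333.5), array([0.4933, 0.2735, 0.3262]))
(240, np.float64(302.5), np.float64(334.5), array([0.4931, 0.2774, 0.3262]))
(248, np.float64(302.5), np.float64(333.5), array([0.4934, 0.2814, 0.3262]))
(256, np.float64(302.5), np.float64(333.5), array([0.4935, 0.2855, 0.3262]))
(264, np.float64(302.5), np.float64(333.5), array([0.4935, 0.2896, 0.3262]))
[[307.4127  17.0184]]
```

View pics/wr3.png

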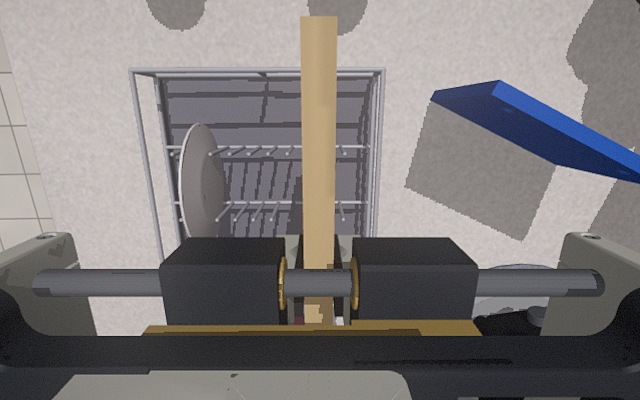

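The board is held square in the jaws, with its free end at (318,16). The board's middle is within 1 mm of the TCP. The pegs splay outwards by about 4° (left) and 6° (right), so I'll thread the right one first and then the left.

Call:
drive_tool(increments=[[[-1,0.25,0,0,0],[-1,0.6,0,0,0],[-1,0.98,0,0,0],[-1,0.98,0,0,0]]])

```text
time_s: 9.25
tcp_pos: [0.4923, 0.1767, 0.3074]
eef_rot: [180.0, -0.0, -91.0]
contact_force: [0.4, 0.6, -2.3]
gripper_width: 0.0139
gripper_force: 45.0
```

Call:
drive_tool(increments=[[[-1,0.25,0,0,0],[-1,0.6,0,0,0],[-1,0.98,0,0,0],[-1,0.98,0,0,0]]])

```text
time_s: 9.75
tcp_pos: [0.4907, 0.0599, 0.3072]
eef_rot: [180.0, -0.0, -91.0]
contact_force: [0.0, 0.5, -2.8]
gripper_width: 0.0139
gripper_force: 45.0
```

Call:
drive_tool(increments=[[[-1,0.25,0.12,0,0],[-1,0.6,0.3,0,0],[-1,0.98,0.5,0,0],[-1,0.98,0.5,0,0]]])

```text
time_s: 10.25
tcp_pos: [0.428, -0.0559, 0.3074]
eef_rot: [-180.0, 0.0, -90.9]
contact_force: [0.8, 0.4, -2.3]
gripper_width: 0.0139
gripper_force: 45.0
```

Call:
drive_tool(increments=[[[-1,0.2,0,0,-0.02],[-1,0.4,0,0,-0.04],[-1,0.5,0,0,-0.06],[-1,0.5,0,0,-0.06]]])

```text
time_s: 10.75
tcp_pos: [0.4291, -0.1142, 0.3069]
eef_rot: [180.0, 0.0, -69.3]
contact_force: [-0.4, 0.2, -2.5]
gripper_width: 0.0136
gripper_force: 45.0
```

```bash
cat >> h.py <<'E'
from scipy.spatial.transform import Rotation as Ro
RM=np.array([.5485,-.2583]);SY=12.92;ZO=.0022;BO=np.array([.7,.7])*1e-3
def rz(a):
    a=np.radians(a);return np.array([[np.cos(a),-np.sin(a)],[np.sin(a),np.cos(a)]])
def state(s):
    """board hole middle in stand frame about root middle, mm; yaw deg; hole height mm"""
    T=Ro.from_euler("xyz",s["eef_rot"],degrees=True).as_matrix();h=s["tcp_pos"][:2]+T[:2,:2]@BO
    q=rz(-SY)@(h-RM)*1e3;return q[0],q[1],s["eef_rot"][2]+90-SY,(s["tcp_pos"][2]-ZO)*1e3
def show(s):
    X,Y,p,z=state(s);a=np.radians(p);print("X %.1f Y %.1f psi %.1f z %.1f"%(X,Y,p,z),"R(%.1f,%.1f) L(%.1f,%.1f)"%(X+75*np.sin(a),Y-75*np.cos(a),X-75*np.sin(a),Y+75*np.cos(a)),"F",s["contact_force"].round(1),"M",s["moment"].round(2),"t",s["time_s"],"grip",round(s["gripper_width"],4))
def goto(s,X,Y,psi,z):
    T=Ro.from_euler("xyz",s["eef_rot"],degrees=True).as_matrix();yw=SY+psi-90
    h=RM+rz(SY)@[X/1e3,Y/1e3];T2=Ro.from_euler("xyz",[180,0,yw],degrees=True).as_matrix()
    t=np.array([*(h-T2[:2,:2]@BO),z/1e3+ZO]);d=T.T@(t-s["tcp_pos"])
    print("move",(d/.12).round(3),"turn",round(-(yw-s["eef_rot"][2])/360,4))
E
python3 -c "
from h import *
s=r.get_state();show(s);goto(s,-110,-8,8,304);goto(s,-96.4,-8,8,209)"
```

```text
X -84.8 Y 166.4 psi 7.8 z 304.7 R(-74.6,92.1) L(-94.9,240.7) F [-0.4  0.2 -2.5] M [-0.07  0.11 -0.04] t 10.75 grip 0.0136
move [1.411 0.405 0.006] turn -0.0006
move [1.427 0.293 0.797] turn -0.0006
```

Call:
drive_tool(increments=[[[-1,0,0.25,0,0],[-1,0,0.4,0,0],[-1,0.4,0.4,0,0],[-1,0.705,0.4,0,0],[-1,0.705,0.4,0,0]]])

```text
time_s: 11.38
tcp_pos: [0.4146, -0.2116, 0.3067]
eef_rot: [180.0, 0.0, -69.4]
contact_force: [-0.3, -0.2, -4.0]
gripper_width: 0.0139
gripper_force: 45.0
```

Call:
drive_tool(increments=[[[-1,0.35,0,0,0],[-1,0.705,0,0,0],[-1,0.705,0,0.4,0],[-1,0.705,0,0.75,0],[-1,0.705,0,0.75,0]]])

```text
time_s: 12.0
tcp_pos: [0.442, -0.2881, 0.2145]
eef_rot: [179.7, 0.2, -69.3]
contact_force: [0.0, -0.3, -0.9]
gripper_width: 0.0135
gripper_force: 45.0
```

Call:
drive_tool(increments=[[[-1,0,0,0.04,0],[-1,0,0,0.04,0],[-1,0,0,0.04,0]]])

```text
time_s: 12.38
tcp_pos: [0.4446, -0.2895, 0.2137]
eef_rot: [-179.9, -0.1, -69.2]
contact_force: [-0.2, -0.2, -1.7]
gripper_width: 0.0136
gripper_force: 45.0
```

```bash
python3 - <<'E'
from h import *
s=r.get_state();show(s);goto(s,-96.4,-8,8,209)
m=camera_model("wrist");I=np.ascontiguousarray(capture("wrist")[:,:,::-1]);cv2.imwrite("pics/wr4.png",I);np.save("wr4.npy",m,allow_pickle=True)
W=lambda x,y,z:[*(RM+rz(SY)@[x/1e3,y/1e3]),z/1e3]
print("exp tipR,rootR,tipL",proj(m,[W(-63.8,-81.7,209),W(0,-75,205),W(-63.9,79.5,209)]))
E
```

```text
X -108.9 Y -8.0 psi 7.9 z 211.5 R(-98.6,-82.3) L(-119.2,66.3) F [-0.2 -0.2 -1.7] M [-0.04  0.1  -0.02] t 12.375 grip 0.0136
move [ 0.014 -0.103  0.021] turn -0.0003
exp tipR,rootR,tipL [[245.69678552 103.10007795]
 [116.57572632  98.78526654]
 [227.86490424 369.84595979]]
```

View pics/wr4.png

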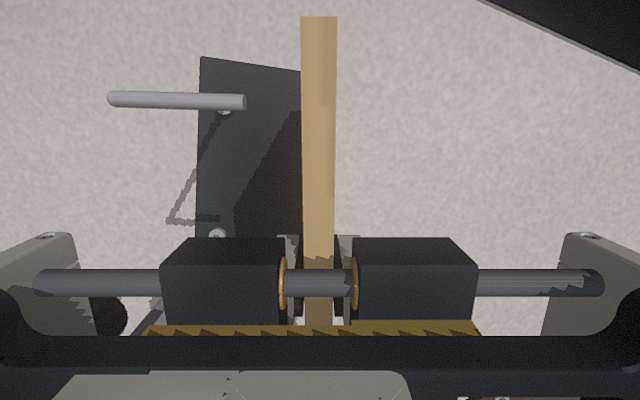

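The right peg's tip is at (245,102), within 1 px of the prediction, so the calibration holds. Next is the right-peg insertion.

```bash
python3 - <<'E'
from h import *
s=r.get_state();show(s)
for X in(-96,-84,-78,-72,-66): goto(s,X,-6.6+.105*(-66-X)*-1,8,208.7)
E
```

```text
X -109.1 Y -8.0 psi 7.9 z 211.3 R(-98.8,-82.3) L(-119.3,66.3) F [-0.3 -0.3 -2.3] M [0.01 0.12 0.02] t 12.425 grip 0.0141
move [ 0.029 -0.106  0.022] turn -0.0004
move [ 0.033 -0.206  0.022] turn -0.0004
move [ 0.034 -0.256  0.022] turn -0.0004
move [ 0.036 -0.307  0.022] turn -0.0004
move [ 0.038 -0.357  0.022] turn -0.0004
```

Call:
drive_tool(increments=[[[-1,0.028,-0.1,0.022,0],[-1,0.032,-0.18,0.022,0],[-1,0.033,-0.206,0.022,0],[-1,0.034,-0.235,0.022,0],[-1,0.034,-0.235,0.022,0]]])

```text
time_s: 13.05
tcp_pos: [0.4719, -0.2832, 0.2096]
eef_rot: [180.0, 0.0, -69.2]
contact_force: [-0.8, -0.1, -2.7]
gripper_width: 0.0137
gripper_force: 45.0
```

```bash
python3 - <<'E'
from h import *
s=r.get_state();show(s)
for X in(-78,-72,-66): goto(s,X,-6.6+.105*(X+66),8,208.7)
m=camera_model("wrist");I=np.ascontiguousarray(capture("wrist")[:,:,::-1]);cv2.imwrite("pics/wr5.png",I[0:260,100:420])
E
```

```text
X -80.9 Y -7.9 psi 7.9 z 207.4 R(-70.6,-82.2) L(-91.1,66.4) F [-0.8 -0.1 -2.7] M [-0.05  0.17  0.03] t 13.05 grip 0.0137
move [ 0.003 -0.024 -0.011] turn -0.0003
move [ 0.004 -0.074 -0.011] turn -0.0003
move [ 0.006 -0.124 -0.011] turn -0.0003
```

Call:
drive_tool(increments=[[[-1,0.002,-0.025,-0.01,0],[-1,0.003,-0.05,-0.01,0],[-1,0.004,-0.074,-0.01,0],[-1,0.004,-0.074,-0.01,0]]])

```text
time_s: 13.6
tcp_pos: [0.4804, -0.2805, 0.2109]
eef_rot: [180.0, 0.0, -69.2]
contact_force: [-0.2, -0.3, -1.7]
gripper_width: 0.0139
gripper_force: 45.0
```

```bash
python3 - <<'E'
from h import *
s=r.get_state();show(s)
for X in(-70,-66,-64): goto(s,X,-6.6+.105*(X+66),8,208.5)
E
```

```text
X -72.0 Y -7.2 psi 7.9 z 208.7 R(-61.7,-81.5) L(-82.2,67.1) F [-0.2 -0.3 -1.7] M [-0.02  0.12  0.02] t 13.6 grip 0.0139
move [ 0.001 -0.017  0.001] turn -0.0004
move [ 0.002 -0.05   0.001] turn -0.0004
move [ 0.002 -0.067  0.001] turn -0.0004
```

Call:
drive_tool(increments=[[[-1,0.001,-0.025,0,0],[-1,0.002,-0.05,0,0],[-1,0.002,-0.067,0,0],[-1,0.002,-0.067,0,0]]])

```text
time_s: 14.1
tcp_pos: [0.4879, -0.2779, 0.2108]
eef_rot: [180.0, 0.0, -69.2]
contact_force: [-0.1, -0.5, -2.7]
gripper_width: 0.0134
gripper_force: 45.0
```

```bash
python3 - <<'E'
from h import *
s=r.get_state();show(s)
for Y in(-3,0,4): goto(s,-63.5,Y,7.3,208.5)
E
```

```text
X -64.0 Y -6.3 psi 7.9 z 208.6 R(-53.8,-80.6) L(-74.3,67.9) F [-0.1 -0.5 -2.7] M [-0.03  0.07  0.02] t 14.1 grip 0.0134
move [-0.027 -0.008  0.001] turn 0.0016
move [-0.052 -0.012  0.001] turn 0.0016
move [-0.085 -0.016  0.001] turn 0.0016
```

Call:
drive_tool(increments=[[[-1,-0.02,-0.004,0,0.0008],[-1,-0.04,-0.008,0,0.0016],[-1,-0.06,-0.012,0,0.0016],[-1,-0.085,-0.016,0,0.0016],[-1,-0.085,-0.016,0,0.0016]]])

```text
time_s: 14.72
tcp_pos: [0.4859, -0.2674, 0.211]
eef_rot: [-180.0, 0.0, -69.8]
contact_force: [-0.0, -1.0, -3.9]
gripper_width: 0.0137
gripper_force: 45.0
```

```bash
python3 - <<'E'
from h import *
s=r.get_state();show(s)
for X,p in((-60,7),(-58,7),(-56,7),(-54,7),(-52,7)): goto(s,X,4.2,p,208.3)
m=camera_model("wrist");I=np.ascontiguousarray(capture("wrist")[:,:,::-1]);cv2.imwrite("pics/wr6.png",I)
m2=camera_model("scene");J=np.ascontiguousarray(capture("scene")[:,:,::-1]);z=cv2.resize(J[130:230,130:260],(780,600),interpolation=cv2.INTER_CUBIC)
cv2.imwrite("pics/c6.png",np.hstack([cv2.resize(z,(400,308)),cv2.resize(I[0:260,60:398],(400,308))]))
E
```

```text
X -63.7 Y 4.3 psi 7.3 z 208.8 R(-54.1,-70.0) L(-73.2,78.7) F [-0.  -1.  -3.9] M [-0.23  0.26 -0.05] t 14.725 grip 0.0137
move [ 0.005 -0.03   0.004] turn 0.0008
move [ 0.007 -0.047  0.004] turn 0.0008
move [ 0.009 -0.063  0.004] turn 0.0008
move [ 0.011 -0.08   0.004] turn 0.0008
move [ 0.014 -0.096  0.004] turn 0.0008
```

View pics/c6.png

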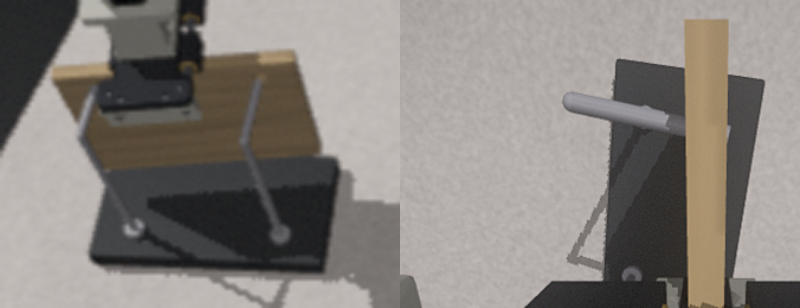

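The crop shows the right peg threaded through its hole, with its tip just showing on the robot's side at (728,130). The left tip, at crop (262,78), is in front of the left hole. I'll push on gently.

Call:
drive_tool(increments=[[[-1,0.003,-0.015,0.003,0.0008],[-1,0.005,-0.03,0.004,0.0008],[-1,0.006,-0.038,0.004,0.0008],[-1,0.006,-0.038,0.004,0.0008]]])

```text
time_s: 15.32
tcp_pos: [0.4906, -0.2668, 0.2104]
eef_rot: [180.0, 0.0, -70.1]
contact_force: [-0.7, -0.2, -2.5]
gripper_width: 0.0141
gripper_force: 45.0
```

```bash
python3 - <<'E'
from h import *
s=r.get_state();show(s)
for X,p in((-57,7),(-55,7),(-53,7),(-50,7),(-47,6)): goto(s,X,4.2,p,208.3)
E
```

```text
X -59.0 Y 3.9 psi 7.0 z 208.2 R(-49.8,-70.6) L(-68.1,78.3) F [-0.7 -0.2 -2.5] M [-0.04  0.09  0.05] t 15.325 grip 0.0141
move [-0.001 -0.017 -0.001] turn 0.0
move [ 0.001 -0.033 -0.001] turn 0.0
move [ 0.003 -0.05  -0.001] turn 0.0
move [ 0.006 -0.074 -0.001] turn 0.0
move [ 0.01  -0.099 -0.001] turn 0.0028
```

Call:
drive_tool(increments=[[[-1,0,-0.017,0,0],[-1,0.001,-0.033,0,0],[-1,0.003,-0.05,0,0],[-1,0.003,-0.05,0,0]]])

```text
time_s: 15.82
tcp_pos: [0.4964, -0.2653, 0.2104]
eef_rot: [180.0, -0.0, -70.1]
contact_force: [-0.4, -2.7, -3.1]
gripper_width: 0.0138
gripper_force: 45.0
```

```bash
python3 - <<'E'
from h import *
s=r.get_state();show(s)
for X,Y,p,z in((-50,3.5,6,208),(-46,2.5,5,207.5),(-42,1.5,3.5,207.2)): goto(s,X,Y,p,z)
E
```

```text
X -53.0 Y 4.0 psi 7.0 z 208.2 R(-43.9,-70.4) L(-62.1,78.5) F [-0.4 -2.7 -3.1] M [-1.    0.31 -0.15] t 15.825 grip 0.0138
move [ 0.008 -0.024  0.001] turn 0.0028
move [ 0.02  -0.057  0.006] turn 0.0055
move [ 0.032 -0.089  0.008] turn 0.0097
```

Call:
drive_tool(increments=[[[-1,0.005,-0.012,0.001,0.0014],[-1,0.008,-0.024,0.001,0.0028],[-1,0.014,-0.04,0.003,0.004],[-1,0.02,-0.057,0.005,0.0055],[-1,0.02,-0.057,0.005,0.0055]]])

```text
time_s: 16.45
tcp_pos: [0.5038, -0.265, 0.2098]
eef_rot: [-180.0, 0.0, -72.1]
contact_force: [0.4, 0.0, -2.5]
gripper_width: 0.0137
gripper_force: 45.0
```

```bash
python3 - <<'E'
from h import *
s=r.get_state();show(s)
for X,Y,p,z in((-43,1.7,3.5,207.3),(-39,.8,2,207),(-34,0,0.5,206.5)): goto(s,X,Y,p,z)
E
```

```text
X -45.7 Y 2.7 psi 5.0 z 207.6 R(-39.2,-72.0) L(-52.3,77.5) F [ 0.4  0.  -2.5] M [0.06 0.04 0.01] t 16.45 grip 0.0137
move [ 0.011 -0.022  0.003] turn 0.0042
move [ 0.021 -0.055  0.005] turn 0.0084
move [ 0.032 -0.096  0.009] turn 0.0126
```

Call:
drive_tool(increments=[[[-1,0.011,-0.022,0.003,0.004],[-1,0.016,-0.038,0.004,0.006],[-1,0.021,-0.055,0.005,0.0084],[-1,0.032,-0.096,0.009,0.0126],[-1,0.032,-0.096,0.009,0.0126]]])

```text
time_s: 17.08
tcp_pos: [0.5163, -0.2648, 0.2087]
eef_rot: [-180.0, 0.0, -76.6]
contact_force: [-0.5, 3.7, -0.3]
gripper_width: 0.0139
gripper_force: 45.0
```

```bash
python3 - <<'E'
from h import *
s=r.get_state();show(s)
for X,Y,p,z in((-27,0,0,206),(-20,0,0,205.5),(-15,0,0,205),(-12,0,0,204.8)): goto(s,X,Y,p,z)
E
```

```text
X -33.5 Y 0.1 psi 0.4 z 206.5 R(-32.9,-74.9) L(-34.1,75.1) F [-0.5  3.7 -0.3] M [ 1.38  0.22 -0.17] t 17.075 grip 0.0139
move [ 0.002 -0.054  0.004] turn 0.0012
move [ 0.002 -0.113  0.008] turn 0.0012
move [ 0.002 -0.154  0.012] turn 0.0012
move [ 0.003 -0.179  0.014] turn 0.0012
```

Call:
drive_tool(increments=[[[-1,0.001,-0.03,0.002,0.001],[-1,0.001,-0.054,0.004,0.001],[-1,0.001,-0.085,0.006,0.001],[-1,0.001,-0.113,0.008,0.001],[-1,0.001,-0.113,0.008,0.001]]])

```text
time_s: 17.7
tcp_pos: [0.5293, -0.2623, 0.2077]
eef_rot: [-180.0, -0.0, -76.9]
contact_force: [-1.0, 0.0, -1.8]
gripper_width: 0.0141
gripper_force: 45.0
```

```bash
python3 - <<'E'
from h import *
s=r.get_state();show(s)
for X,Y,p,z in((-15,0,0,205),(-12.5,0,0,204.8),(-11,0,0,204.5)): goto(s,X,Y,p,z)
E
```

```text
X -20.3 Y -0.3 psi 0.1 z 205.5 R(-20.1,-75.3) L(-20.4,74.7) F [-1.   0.  -1.8] M [0.03 0.13 0.02] t 17.7 grip 0.0141
move [-0.002 -0.044  0.004] turn 0.0004
move [-0.002 -0.065  0.006] turn 0.0004
move [-0.002 -0.077  0.008] turn 0.0004
```

Call:
drive_tool(increments=[[[-1,-0.002,-0.02,0.002,0],[-1,-0.002,-0.044,0.004,0],[-1,-0.002,-0.06,0.006,0],[-1,-0.002,-0.06,0.006,0]]])

```text
time_s: 18.2
tcp_pos: [0.536, -0.2603, 0.207]
eef_rot: [180.0, 0.0, -77.0]
contact_force: [-0.6, 0.2, -2.0]
gripper_width: 0.0137
gripper_force: 45.0
```

```bash
python3 - <<'E'
from h import *
s=r.get_state();show(s)
for X,Y,p,z in((-12,0,0,204.8),(-11,0,0,204.5),(-11,0,0,203)): goto(s,X,Y,p,z)
E
```

```text
X -13.4 Y 0.2 psi 0.1 z 204.8 R(-13.2,-74.8) L(-13.5,75.2) F [-0.6  0.2 -2. ] M [-0.03  0.13  0.02] t 18.2 grip 0.0137
move [ 0.002 -0.011  0.   ] turn 0.0004
move [ 0.002 -0.02   0.003] turn 0.0004
move [ 0.002 -0.02   0.015] turn 0.0004
```

Call:
drive_tool(increments=[[[-1,0,-0.006,0.002,0],[-1,0,-0.012,0.004,0],[-1,0,-0.016,0.006,0],[-1,0,-0.016,0.008,0],[-1,0,-0.016,0.008,0]]])

```text
time_s: 18.82
tcp_pos: [0.5377, -0.2599, 0.2062]
eef_rot: [-180.0, -0.0, -77.0]
contact_force: [0.3, -0.1, -1.6]
gripper_width: 0.0135
gripper_force: 45.0
```

Call:
drive_tool(increments=[[[-1,0,-0.004,0.004,0],[-1,0,-0.006,0.006,0],[-1,0,-0.006,0.006,0]]])

```text
time_s: 19.2
tcp_pos: [0.5382, -0.2598, 0.2058]
eef_rot: [180.0, -0.0, -77.0]
contact_force: [-3.2, 0.7, 2.3]
gripper_width: 0.0137
gripper_force: 45.0
```

```bash
python3 - <<'E'
from h import *
s=r.get_state();show(s);goto(s,-11,0,0,203)
E
```

```text
X -11.1 Y 0.2 psi 0.1 z 203.6 R(-10.9,-74.8) L(-11.3,75.2) F [-3.2  0.7  2.3] M [0.39 1.19 0.13] t 19.2 grip 0.0137
move [ 0.001 -0.001  0.005] turn 0.0004
```

Force shows the back touching the uprights (-3 N) and the pegs carrying the weight. I'll release now.

Call:
drive_tool(increments=[[[-0.4,0,0,0,0],[-0.4,0,0,0,0],[-0.4,0,0,0,0],[-0.4,0,0,0,0],[-0.4,0,0,0,0]]])

```text
time_s: 19.82
tcp_pos: [0.5384, -0.2597, 0.2054]
eef_rot: [-180.0, 0.0, -77.0]
contact_force: [-0.1, -0.4, -0.8]
gripper_width: 0.0265
gripper_force: 0.0
```

Call:
drive_tool(increments=[[[-0.4,0,0,-0.05,0],[-0.4,0,0,-0.2,0],[-0.4,0,0,-0.5,0],[-0.4,0,0,-0.9,0],[-0.4,0,0,-0.9,0]]])

```text
time_s: 20.45
tcp_pos: [0.5401, -0.2605, 0.3185]
eef_rot: [-179.6, -0.2, -76.9]
contact_force: [0.2, -0.5, -0.8]
gripper_width: 0.0264
gripper_force: 0.0
```

```bash
python3 - <<'E'
from h import *
s=r.get_state();show(s)
m=camera_model("wrist");I=np.ascontiguousarray(capture("wrist")[:,:,::-1]);np.save("wr7.npy",m,allow_pickle=True);cv2.imwrite("pics/wr7.png",I)
for q in edge(I,m,range(60,240,20),.225,c=(270,380)):
    print(q[:3],(rz(-SY)@(q[3][:2]-RM)*1e3).round(1))
J=np.ascontiguousarray(capture("scene")[:,:,::-1])
cv2.imwrite("pics/c7.png",np.hstack([cv2.resize(J[130:230,130:260],(400,308),interpolation=cv2.INTER_CUBIC),cv2.resize(I[0:308,120:520],(400,308))]))
E
```

```text
X -9.3 Y -0.9 psi 0.1 z 316.3 R(-9.1,-75.9) L(-9.5,74.1) F [ 0.2 -0.5 -0.8] M [ 0.08  0.13 -0.04] t 20.45 grip 0.0264
(80, np.float64(310.5), np.float64(332.5)) [-11.  -98.8]
(100, np.float64(310.5), np.float64(333.5)) [-11.5 -84.6]
(120, np.float64(310.5), np.float64(330.5)) [-10.4 -70. ]
(140, np.float64(310.5), np.float64(332.5)) [-11.3 -54.8]
(160, np.float64(310.5), np.float64(332.5)) [-11.3 -39.1]
(180, np.float64(310.5), np.float64(331.5)) [-11.  -22.7]
(200, np.float64(311.5), np.float64(332.5)) [-11.9  -5.8]
(220, np.float64(311.5), np.float64(331.5)) [-11.6  11.9]
```

View pics/c7.png

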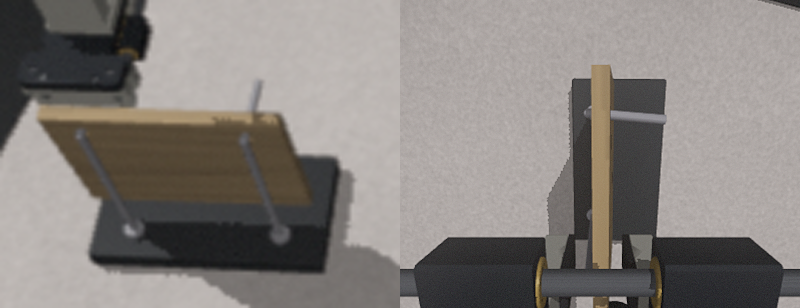

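The board hangs on both pegs with its top edge 11 mm in front of the upright axes, which is touching. I'll let it settle clear of the gripper, then hand in.

Call:
drive_tool(increments=[[[-0.4,0,0,-0.3,0],[-0.4,0,0,-0.3,0],[-0.4,0,0,-0.3,0],[-0.4,0,0,-0.3,0],[-0.4,0,0,-0.3,0]]])

```text
time_s: 21.18
tcp_pos: [0.5381, -0.2596, 0.3486]
eef_rot: [179.9, 0.0, -77.0]
contact_force: [0.4, 0.7, -0.3]
gripper_width: 0.0262
gripper_force: 0.0
```

```bash
python3 - <<'E'
from h import *
from plant import job
m=camera_model("wrist");I=np.ascontiguousarray(capture("wrist")[:,:,::-1])
for q in edge(I,m,range(80,220,40),.225,c=(270,380)): print((rz(-SY)@(q[3][:2]-RM)*1e3).round(1))
print(job.close_job())
E
```

```text
[-11.4 -99.6]
[-11.9 -67.3]
[-12.  -32.5]
[-12.6   5. ]
the job is handed in; nothing more can be done
None
```

The board is hanging on its own on both pegs, measured 11–13 mm in front of the upright axes (limit 17), and I handed the job in at about 21 s; no verdict came back.

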